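# Set the sample-tube carriage against its stop and clamp it

### The arm

A 6-joint arm with a two-finger parallel gripper is mounted at the origin on the work surface. World frame = base frame: x ahead of the robot, y to its left, z up, the work surface at z = 0. Lengths are in m, angles in rad, forces in N, time in s.
With the tool pointing down it reaches from about 0.35 to 0.975 m from the base axis. Payload 4.9 kg.
Tool frame: the origin (TCP) lies midway between the tips of the shut fingers; the grasp point (between the pads) lies 19 mm behind it; z points along the fingers, y is the line along which they close (so a half turn about z gives the same grasp; the last joint's range is limited). The gripper opens to 85 mm and grips with 20 to 120 N. Pads are 22 mm wide; open, the fingers measure 114 mm over their backs; the gripper's body (76 mm by 85 mm) begins 54 mm behind the grasp point. The pads swing forward as they close: fully open they stand 13 mm farther back than shut.
Start: joints at [1.114, 0.053, 1.613, -0, 1.476, -0.119], TCP at [0.207, 0.59, 0.231] pointing down, gripper open.
Joint ranges: [-3.01, 3.01], [-1.01, 2.22], [0.06, 2.58], [-1.02, 4.17], [0.09, 2.62], [-3.14, 3.14]. Speed limits (rad/s): [2.57, 2.57, 3.14, 3.14, 3.14, 3.14].

### API

Orientations are given as a rotation vector (axis times angle).
In Python, from station import ctrl, optics, job gives the robot as it stands.
- The arm moves only by the shell command python3 -m jog 'ROWS' [OPENING] [FORCE]. ROWS is JSON, a list of rows, each a list of 2 entries, a list of its own where there are three numbers: the shift along the tool's x, y, z in m, then the turn, a rotation vector about the tool's x, y, z in rad. A call has 1 to 5 rows; each row is the pose to reach, as a shift and turn from the pose commanded when the call began, along the tool's axes at that moment; what a row does not reach only later rows make up. A row lasts 1/10 s, in which the tool goes at most 50 mm and 8.59 degrees, less where a joint would pass 70% of its speed; a pose out of reach is approached as far as the arm can. A call with a gripper value outside its range is refused whole. OPENING is the opening, from 0 (shut) to 1 (fully open), set as the call begins (- or left out, the last holds). The fingers move at their own pace and stop on an object; FORCE is the grip in N (left out, the last holds). Time passes only in rows, so rows that repeat a pose let the fingers close. It gives the time, the measured TCP pose, the force, the opening and the grip force at its end, in the units of the state.
- ctrl.get_obs(): the state, without advancing time (a new reading comes with each control period).
- optics.get_image(name): name is "scene" or "top" or "wrist"; returns a dict with "image" (400x640x3 uint8, blue, green, red), "fx", "fy", "cx", "cy" (pixels), "D" ([k1, k2, p1, p2, k3] as OpenCV has them; the pictures are not rectified), "rvec" (rotation vector, rad) and "tvec" (3), from world to camera coordinates, as OpenCV has them; the wrist camera has in their place "mount" (4x4, takes a point from camera to tool coordinates, whose origin is the TCP and whose axes are the flange's). Camera axes: x right, y down, z forward; pixel columns grow to the right and rows downward; lengths in m; the calibration is good to about 2 mm. A picture is of the moment at which its call begins: read the wrist's pose just before it. There is no depth.
- job.finish_job(): hands the job in; it is judged then, once.
The state is a dict: "t": time; "q": joint angles; "dq": joint speeds; "effort": joint torques, N m; "tool_pos": TCP position; "tool_rot": TCP orientation; "contact_force": force on the tool from outside, world axes, zero at the start; "wrist_torque": the same for the moment, N m; "opening": finger opening in m; "grip_force": force on a finger pad.
Only numpy, scipy, OpenCV 4.12 (cv2) and the standard library are available. Lean on these libraries where they do the work, as an engineer would, in place of code of your own. Each camera call takes 0.05 s, during which the arm holds its last target. There are 200 camera calls.

### The job

Two short slide rails stand on the lab bench. Slide the carriage that carries the sample tube along its rail right up against the steel end stop (at the end away from the robot), then lock it there by turning the black bar knob of its clamp clockwise, seen from above, as far as it goes (bar straight across the rail). Leave the other slide, with the camera head, and its knob alone, and let go.

Things in the scene. Friction and masses are not known exactly. Their poses are not given: they have to be found in the camera images.
- tube_knob (a point): Centre of the bar knob on the tube carriage, 93 mm above the bench; rides with the carriage, does not turn with the knob; x points along the rail to the end stop. Black bar 50 long, 14 wide, 30 mm tall, the rest under 71 mm. Carriage 130x70 mm, top 34 mm up; a pale capped tube (29x110 mm) lies across it 75 mm behind the knob. Rail 300x80 mm, fixed; steel stop block 42 mm high at its far end.
- tube_slide (a joint): Travel of the tube carriage along its rail, in m: 0 at the end near the robot, growing along x of point tube_knob, 0.12 against the end stop (the knob's axis is then 30 mm short of the stop's face). About 1.5 N of friction while the clamp is open. It can be pulled along by the knob, which does not turn from that.
- tube_clamp (a joint): Turn of the tube carriage's knob in rad, clockwise from above: 0 open, 1.35 end of its turn, locked. The bar's long side lies (value + 0.22) rad clockwise of the rail's direction: nearly along the rail when open, across it when locked. Starts at 0 to 0.3. A brake pad bites from about 0.65 on and then holds the carriage. Turns with under 0.15 N m and stays where it is left.
- camera_knob (a point): Bystander: a point on the bar of the other slide's knob, 21 mm from its axis, 92 mm above the bench, moving with that knob. Rail, carriage and knob are like the first, but the carriage carries a black camera head (46x50x34 mm) with a round lens instead of the tube. Neither carriage nor knob may be moved.

How it is judged:
On the way, in this order (a step that is already met when the one before it is completed fails the run):
1. the tube carriage is against its end stop (within 12 mm) with its clamp still open (knob below 0.7 rad) (value of joint tube_slide above 0.108 m and value of joint tube_clamp below 0.7 rad), for 0.2 s.
2. the clamp is turned to locked (knob beyond 1.1 rad) with the carriage at the stop (value of joint tube_slide above 0.108 m and value of joint tube_clamp above 1.1 rad), for 0.2 s.
At the end, for the whole second after the job is handed in: The tube carriage stands within 12 mm of its end stop (travel beyond 0.108 m), at rest, its clamp knob turned clockwise to within 0.25 rad of the end of its turn (beyond 1.1 rad) (all of step 2 and velocity of joint tube_slide between -0.01 and 0.01 m/s); the robot touches nothing.
It fails at once if the camera slide or its knob is moved (a point on its bar shifts by more than 10 mm) (distance of camera_knob from where it was at the start of the episode above 0.01 m).
It also fails if it takes over 38 s, if anything falls off the work surface, if the arm or the gripper's body presses on something with over 40 N, if the wrist force passes 120 N, or if a joint passes its speed limit or range.

## Working session

There is one attempt and no reset: what is moved stays moved. The work goes in short steps, Python scripts to look and compute and a shell command to move; the robot and the scene stay as the last step left them, time stands still between calls to the robot, and variables do not carry over. Pictures are saved under pics/ and viewed, at most 10 in all, crops included, and the job is handed in when it is done.

```bash
ls; mkdir -p pics
python3 - <<'E'
from station import ctrl, optics, job
import cv2,pickle
o=ctrl.get_obs();print({k:o[k] for k in('t','tool_pos','tool_rot','opening')})
d={}
for n in("scene","top","wrist"):
    d[n]=optics.get_image(n);d[n]['obs']=o;cv2.imwrite(f"pics/{n}0.png",d[n]["image"])
    print(n,{k:v for k,v in d[n].items() if k not in('image','obs')})
pickle.dump(d,open('d0.pkl','wb'))
E
```

```text
pics
{'t': 0.0, 'tool_pos': array([0.20684763, 0.58910922, 0.23005941]), 'tool_rot': array([-0.52797024, -3.09633239,  0.00312172]), 'opening': 0.08522383883032578}
scene {'fx': 448.7596883929601, 'fy': 448.7596883929601, 'cx': 312.7922450906303, 'cy': 196.8711648705473, 'D': array([-0.09114419,  0.        ,  0.        ,  0.        ,  0.        ]), 'rvec': array([ 0.8618713 ,  2.67046563, -0.90836453]), 'tvec': array([ 0.3884458 , -0.15165601,  0.94808801])}
top {'fx': 460.96147396723575, 'fy': 460.96147396723575, 'cx': 324.1412078569407, 'cy': 192.8946643629006, 'D': array([0.01925005, 0.        , 0.        , 0.        , 0.        ]), 'rvec': array([ 2.13944424, -2.20250198,  0.08695608]), 'tvec': array([0.00888932, 0.49640037, 0.82450152])}
wrist {'fx': 322.3961703396675, 'fy': 322.3961703396675, 'cx': 321.5856989611297, 'cy': 199.50040583061028, 'D': array([0.01141375, 0.        , 0.        , 0.        , 0.        ]), 'mount': array([[ 1.06101222e-03, -9.61092746e-01, -2.76223838e-01,
         7.08041514e-02],
       [ 9.99999352e-01,  9.05984396e-04,  6.88848965e-04,
        -9.37592553e-04],
       [-4.11793256e-04, -2.76224390e-01,  9.61093084e-01,
        -1.42931770e-01],
       [ 0.00000000e+00,  0.00000000e+00,  0.00000000e+00,
         1.00000000e+00]])}
```

View pics/top0.png

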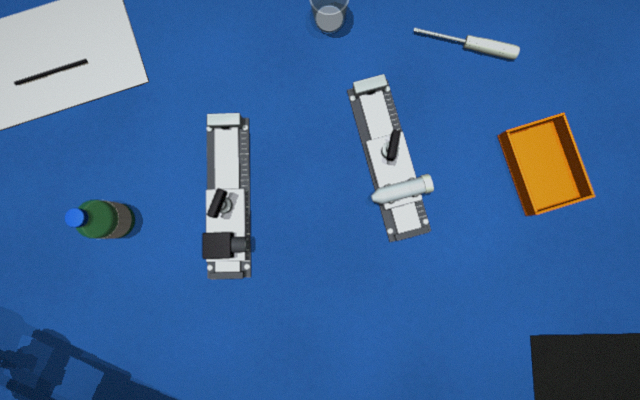

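View pics/scene0.png

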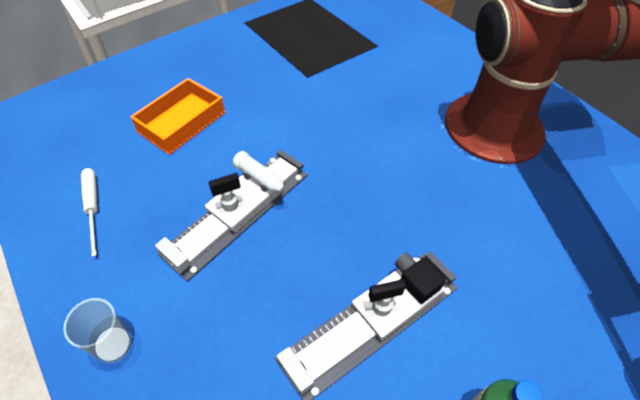

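The top view shows the tube slide on the right: bar at about (393,146), stop at (370,82), tube at (402,189). The camera slide is on the left, with its knob at (218,204). The scene view shows the tube bar at (225,184). Next I'll enlarge both.

Run:
```python
import cv2,numpy as np
a=cv2.imread('pics/top0.png')[70:170,340:420];b=cv2.imread('pics/scene0.png')[160:260,150:260]
r=lambda i,k:cv2.resize(i,None,fx=k,fy=k,interpolation=cv2.INTER_CUBIC)
A=r(a,4);B=r(b,4)
for I,x0,y0 in((A,340,70),(B,150,160)):
    for x in range(0,I.shape[1],40):cv2.line(I,(x,0),(x,6 if x%80 else 12),(0,255,255),1)
    for y in range(0,I.shape[0],40):cv2.line(I,(0,y),(6 if y%80 else 12,y),(0,255,255),1)
cv2.imwrite('pics/c1.png',np.hstack([A,B]))
```

```text
(no output)
```

View pics/c1.png

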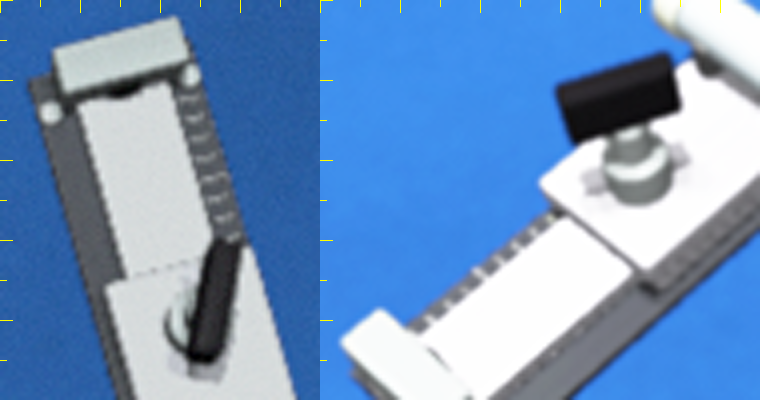

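The crop gives the bar centre at about (394.0,144.8) in the top view and (224.5,184.3) in the scene view. The strip edges run from (360,95) to (371.2,140) and from (383.7,91.2) to (393.7,131.2), both in the top view.

```bash
cat > h.py <<'E'
import cv2,numpy as np
from scipy.spatial.transform import Rotation as R
def cam(c):
    K=np.array([[c['fx'],0,c['cx']],[0,c['fy'],c['cy']],[0,0,1]])
    if 'mount' in c:
        T=np.eye(4);T[:3,:3]=R.from_rotvec(c['obs']['tool_rot']).as_matrix();T[:3,3]=c['obs']['tool_pos']
        E=np.linalg.inv(T@c['mount'])[:3]
    else: E=np.c_[R.from_rotvec(c['rvec']).as_matrix(),c['tvec']]
    return K,E
def und(c,p): return cv2.undistortPoints(np.array([[p]],float),cam(c)[0],c['D'])[0,0]
def tri(c1,p1,c2,p2):
    X=cv2.triangulatePoints(cam(c1)[1],cam(c2)[1],und(c1,p1),und(c2,p2))[:,0];X=X[:3]/X[3]
    return X,[np.round(proj(c,X)-p,1) for c,p in((c1,p1),(c2,p2))]
def proj(c,X):
    K,E=cam(c);return cv2.projectPoints(np.array([X],float),cv2.Rodrigues(E[:,:3])[0],E[:,3],K,c['D'])[0][0,0]
def onz(c,p,z):
    E=cam(c)[1];o=-E[:,:3].T@E[:,3];d=E[:,:3].T@np.r_[und(c,p),1];return o+d*(z-o[2])/d[2]
E
python3 - <<'E'
import pickle;from h import *
d=pickle.load(open('d0.pkl','rb'));t,s=d['top'],d['scene']
print(tri(t,(394,144.8),s,(224.5,184.3)))
ang=lambda a,b:np.degrees(np.arctan2(b[1]-a[1],b[0]-a[0]))
for p,q,z in(((371.2,140),(360,95),.02),((393.7,131.2),(383.7,91.2),.02),((389,241),(348,90),.0),((430,231),(410,150),0.01)):
    a,b=onz(t,p,z),onz(t,q,z);print(a.round(4),b.round(4),ang(a,b))
# bar top face ends (top of silhouette) at z=.108
print('bar',ang(onz(t,(390.3,158.5),.095),onz(t,(397.6,130),.1)))
# stop top corners in both views
for p,q in(((353.7,83.7),None),((356.2,93.2),None),((387.5,84.5),None)):
    print(onz(t,p,.042).round(4))
E
```

```text
(array([ 0.56860683, -0.12705736,  0.08611771]), [array([-0.4,  0.7]), array([-0.8, -0.1])])
[ 0.5927 -0.0957  0.02  ] [ 0.6788 -0.0779  0.02  ] 11.673749924353935
[ 0.608  -0.1381  0.02  ] [ 0.6846 -0.1225  0.02  ] 11.483170479469827
[ 0.4049 -0.1236  0.    ] [ 0.6954 -0.0568  0.    ] 12.94885240121602
[ 0.4213 -0.1985  0.01  ] [ 0.5735 -0.1686  0.01  ] 11.11920797327653
bar -15.983482530840293
[ 0.6935 -0.0655  0.042 ]
[ 0.6756 -0.0694  0.042 ]
[ 0.69   -0.1271  0.042 ]
```

The knob is near (0.568,-0.127), and the triangulated height of 86 mm agrees with the 93 mm given. The rail runs at about 12°, the bar at about -16° (clamp about 0.27), and travel is about 0.03. I'll move above the knob for a wrist look.

```bash
cat >> h.py <<'E'
def go(pos,ydeg):
    from station import ctrl
    o=ctrl.get_obs();A=R.from_rotvec(o['tool_rot']).as_matrix()
    a=np.radians(ydeg);y=np.array([np.cos(a),np.sin(a),0]);z=np.array([0,0,-1.]);B=np.c_[np.cross(y,z),y,z]
    print('t',round(o['t'],2),'shift',(A.T@(np.array(pos)-o['tool_pos'])).round(4),'turn',R.from_matrix(A.T@B).as_rotvec().round(4),'F',np.round(o['contact_force'],1),'q6',o['q'][5].round(2),'op',round(o['opening'],4),'pos',o['tool_pos'].round(4))
E
python3 -c "
from h import *
go((.568,-.127,.23),74)"
```

```text
t 0.15 shift [-0.578  -0.5561  0.0011] turn [-0.0016 -0.0002 -0.0585] F [-0.4  0.9  0.3] q6 -0.12 op 0.0856 pos [0.2069 0.5892 0.2303]
```

```bash
python3 -m jog '[[[-0.175,-0.168,0],[0,0,-0.058]],[[-0.175,-0.168,0],[0,0,-0.058]],[[-0.175,-0.168,0],[0,0,-0.058]],[[-0.175,-0.168,0],[0,0,-0.058]],[[-0.175,-0.168,0],[0,0,-0.058]]]'
python3 -m jog '[[[-0.175,-0.168,0],[0,0,0]],[[-0.175,-0.168,0],[0,0,0]],[[-0.175,-0.168,0],[0,0,0]],[[-0.175,-0.168,0],[0,0,0]],[[-0.175,-0.168,0],[0,0,0]]]'
python3 -c "
from h import *
go((.568,-.127,.23),74)"
```

```text
t: 0.65
tool_pos: [0.317, 0.371, 0.2309]
tool_rot: [0.438, 3.111, -0.001]
contact_force: [-0.0, 0.1, 0.5]
opening: 0.0858
grip_force: 0.0
t: 1.15
tool_pos: [0.4389, 0.1611, 0.2312]
tool_rot: [0.44, 3.11, -0.0]
contact_force: [0.2, -0.1, 0.3]
opening: 0.0854
grip_force: 0.0
t 1.15 shift [-0.2038 -0.2411  0.0012] turn [-0.      0.0003 -0.0015] F [ 0.2 -0.1  0.3] q6 -1.1 op 0.0854 pos [0.4389 0.1611 0.2312]
```

```bash
python3 -m jog '[[[-0.204,-0.241,0],[0,0,0]],[[-0.204,-0.241,0],[0,0,0]],[[-0.204,-0.241,0],[0,0,0]],[[-0.204,-0.241,0],[0,0,0]],[[-0.204,-0.241,0],[0,0,0]]]'
python3 -m jog '[[[-0.033,-0.038,0],[0,0,0]],[[-0.033,-0.038,0],[0,0,0]],[[-0.033,-0.038,0],[0,0,0]]]'
python3 - <<'E'
from h import *
from station import ctrl,optics
import pickle
go((.568,-.127,.23),74)
o=ctrl.get_obs();w=optics.get_image('wrist');w['obs']=o;pickle.dump(w,open('w1.pkl','wb'))
print(proj(w,(.568,-.127,.093)))
cv2.imwrite('pics/w1.png',w['image'])
E
```

```text
t: 1.65
tool_pos: [0.5412, -0.0667, 0.2311]
tool_rot: [-0.439, -3.111, -0.0]
contact_force: [1.0, 0.4, 0.8]
opening: 0.0853
grip_force: 0.0
t: 1.95
tool_pos: [0.562, -0.1112, 0.2305]
tool_rot: [-0.441, -3.109, -0.001]
contact_force: [-0.1, -1.5, 0.5]
opening: 0.0854
grip_force: 0.0
t 1.95 shift [-0.0102 -0.0135  0.0005] turn [ 0.0004 -0.0017 -0.0026] F [-0.1 -1.5  0.5] q6 -1.61 op 0.0854 pos [ 0.562  -0.1112  0.2305]
[307.34420748 200.22914941]
```

View pics/w1.png

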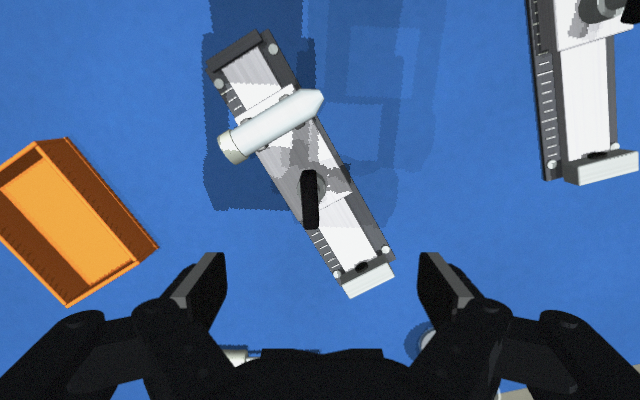

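The wrist view shows the bar upright, parallel to tool x, spanning (309,170) to (310.5,229) with its centre near (310,199), which agrees with the prediction of (307,200). The stop face is at about (343,283) to (390,262).

Run:
```python
import pickle;from h import *
d=pickle.load(open('d0.pkl','rb'));w=pickle.load(open('w1.pkl','rb'));t,s=d['top'],d['scene']
print(tri(t,(394,144.8),w,(310,199)),tri(s,(224.5,184.3),w,(310,199)))
print('onz wrist',onz(w,(310,199),.093),'top',onz(t,(394,144.8),.093),'scene',onz(s,(224.5,184.3),.093))
ang=lambda a,b:np.degrees(np.arctan2(b[1]-a[1],b[0]-a[0]))
print(ang(onz(w,(207,70),.005),onz(w,(333,278),.005)),ang(onz(w,(272,33),.005),onz(w,(393,262),.005)))
print('bar',ang(onz(w,(309,170),.1),onz(w,(310.5,229),.1)))
a=cv2.resize(w['image'][20:310,190:410],None,fx=2,fy=2,interpolation=cv2.INTER_CUBIC)
cv2.imwrite('pics/c2.png',a)
```

```text
(array([ 0.5669521 , -0.12497719,  0.09761508]), [array([-0.7,  0.3]), array([-1.,  1.])]) (array([ 0.56847955, -0.12466244,  0.08826459]), [array([-0.2, -0. ]), array([ 0.1, -0.4])])
onz wrist [ 0.56755839 -0.12435775  0.093     ] top [ 0.56839622 -0.12677981  0.093     ] scene [ 0.56946672 -0.1205206   0.093     ]
12.774974587371117 12.328327097624598
bar -15.265396929378474
```

View pics/c2.png

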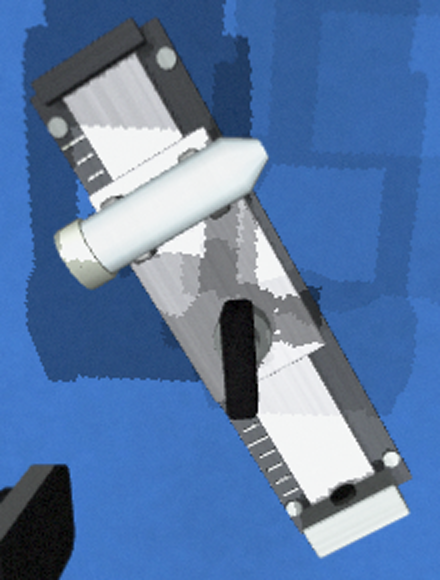

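The crop confirms the bar centre at (310,199). The heights from two view pairs are 98 and 88 mm, against 93 given. Now I'll descend.

Run:
```python
import pickle;from h import *
w=pickle.load(open('w1.pkl','rb'));t=pickle.load(open('d0.pkl','rb'))['top']
ang=lambda a,b:np.degrees(np.arctan2(b[1]-a[1],b[0]-a[0]))
f=lambda p:onz(w,(p[0]/2+190-.25,p[1]/2+20-.25),.012)
print(ang(f((58,127)),f((293,508))),ang(f((167,57)),f((391,458))),np.linalg.norm(f((58,127))-f((293,508))))
a=np.radians(12.4);u=np.array([np.cos(a),np.sin(a),0])
for p in((304,525),(398,483)): print('stop face',f(p).round(4), (onz(w,(p[0]/2+190,p[1]/2+20),.03)-np.array([.568,-.1245,0]))@u)
go((.568,-.1245,.077),74.5)
```

```text
13.428718167621897 13.517605274392997 0.257278356197223
stop face [ 0.7042 -0.1264  0.012 ] 0.12317902276936556
stop face [ 0.6922 -0.0631  0.012 ] 0.12495636131797525
t 2.0 shift [-0.0102 -0.0122  0.1537] turn [ 0.0005 -0.0014 -0.0098] F [0.4 0.6 0.5] q6 -1.61 op 0.0857 pos [ 0.5618 -0.1101  0.2307]
```

```bash
python3 -m jog '[[[-0.01,-0.012,0.04],[0,0,-0.01]],[[-0.01,-0.012,0.08],[0,0,-0.01]],[[-0.01,-0.012,0.12],[0,0,-0.01]],[[-0.01,-0.012,0.153],[0,0,-0.01]],[[-0.01,-0.012,0.153],[0,0,-0.01]]]'
python3 -m jog '[[[0,0,0],[0,0,0]],[[0,0,0],[0,0,0]]]'
python3 - <<'E'
from h import *
from station import ctrl,optics
go((.568,-.1245,.077),74.5)
o=ctrl.get_obs();w=optics.get_image('wrist')
cv2.imwrite('pics/w2.png',w['image'])
E
```

```text
t: 2.5
tool_pos: [0.5638, -0.1214, 0.0725]
tool_rot: [-0.418, -3.102, -0.004]
contact_force: [-1.8, 0.0, 0.4]
opening: 0.0855
grip_force: 0.0
t: 2.7
tool_pos: [0.5702, -0.1245, 0.0813]
tool_rot: [0.42, 3.109, -0.001]
contact_force: [-0.2, 0.3, 0.7]
opening: 0.0855
grip_force: 0.0
t 2.7 shift [ 0.0021 -0.0006  0.0043] turn [-0.0003  0.0046  0.0018] F [-0.2  0.3  0.7] q6 -1.64 op 0.0855 pos [ 0.5702 -0.1245  0.0813]
```

View pics/w2.png

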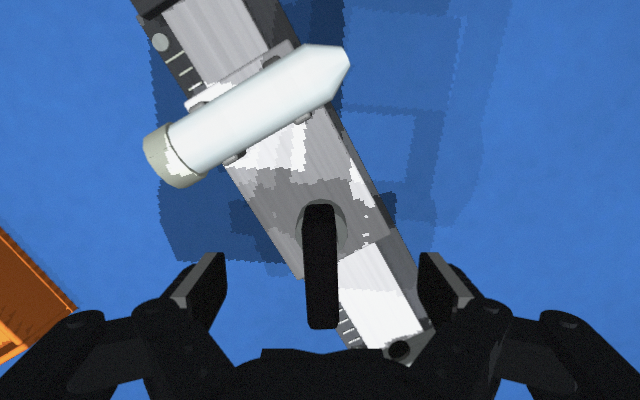

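The bar, from (318,205) to (321,328), is centred between the fingers and parallel to the pads. Now I'll close.

```bash
python3 -m jog '[[[0,0,0],[0,0,0]],[[0,0,0],[0,0,0]],[[0,0,0],[0,0,0]],[[0,0,0],[0,0,0]],[[0,0,0],[0,0,0]]]' 0 35
python3 -m jog '[[[0,0,0],[0,0,0]],[[0,0,0],[0,0,0]],[[0,0,0],[0,0,0]],[[0,0,0],[0,0,0]],[[0,0,0],[0,0,0]]]'
python3 - <<'E'
from h import *
from station import ctrl
a=np.radians(13);p=ctrl.get_obs()['tool_pos']
go(p+.03*np.array([np.cos(a),np.sin(a),0]),74.5)
E
```

```text
t: 3.25
tool_pos: [0.5685, -0.1245, 0.0784]
tool_rot: [0.423, 3.113, 0.001]
contact_force: [-2.9, 3.0, 7.5]
opening: 0.0134
grip_force: 40.2
t: 3.75
tool_pos: [0.5685, -0.1245, 0.0785]
tool_rot: [0.423, 3.113, 0.0]
contact_force: [-0.2, 1.2, 2.3]
opening: 0.0137
grip_force: 39.5
t 3.75 shift [-0.0264  0.0143  0.    ] turn [0.0002 0.0001 0.0007] F [-0.2  1.2  2.3] q6 -1.64 op 0.0137 pos [ 0.5685 -0.1245  0.0785]
```

```bash
python3 -m jog '[[[-0.007,0.0038,0],[0,0,0]],[[-0.014,0.0076,0],[0,0,0]],[[-0.021,0.0114,0],[0,0,0]],[[-0.0264,0.0143,0],[0,0,0]],[[-0.0264,0.0143,0],[0,0,0]]]'
python3 -m jog '[[[-0.007,0.0038,0],[0,0,0]],[[-0.014,0.0076,0],[0,0,0]],[[-0.021,0.0114,0],[0,0,0]],[[-0.0264,0.0143,0],[0,0,0]],[[-0.0264,0.0143,0],[0,0,0]]]'
python3 -m jog '[[[0,0,0],[0,0,0]],[[0,0,0],[0,0,0]],[[0,0,0],[0,0,0]]]'
python3 -c "
from h import *
go((.568,-.1245,.077),74.5)
from station import ctrl
o=ctrl.get_obs();v=o['tool_pos']-[.5685,-.1245,0];print(np.degrees(np.arctan2(v[1],v[0])),np.hypot(*v[:2]),o['wrist_torque'])"
```

```text
t: 4.25
tool_pos: [0.5991, -0.1172, 0.0785]
tool_rot: [0.422, 3.111, 0.002]
contact_force: [0.8, 4.0, 2.7]
opening: 0.0134
grip_force: 39.6
t: 4.75
tool_pos: [0.628, -0.1102, 0.0784]
tool_rot: [0.422, 3.112, 0.002]
contact_force: [0.8, 5.3, 3.2]
opening: 0.0134
grip_force: 39.7
t: 5.05
tool_pos: [0.6276, -0.1103, 0.0784]
tool_rot: [0.422, 3.112, 0.002]
contact_force: [0.0, 5.7, 3.7]
opening: 0.0134
grip_force: 39.7
t 5.05 shift [ 0.0537 -0.0295  0.0013] turn [0.0015 0.0012 0.0009] F [0.  5.7 3.7] q6 -1.59 op 0.0134 pos [ 0.6276 -0.1103  0.0784]
13.467735725818514 0.06081067791813398 [8.91304701e-01 2.07882097e-04 4.36669273e-02]
```

```bash
python3 -m jog '[[[-0.006,0.0035,0],[0,0,0]],[[-0.012,0.007,0],[0,0,0]],[[-0.018,0.0105,0],[0,0,0]],[[-0.021,0.0122,0],[0,0,0]],[[-0.021,0.0122,0],[0,0,0]]]'
python3 -m jog '[[[-0.0017,0.001,0],[0,0,0]],[[-0.0035,0.002,0],[0,0,0]],[[-0.0052,0.003,0],[0,0,0]],[[-0.0052,0.003,0],[0,0,0]],[[-0.0052,0.003,0],[0,0,0]]]'
python3 -c "
from h import *
go((.568,-.1245,.077),74.5)
from station import ctrl
o=ctrl.get_obs();v=o['tool_pos']-[.5685,-.1245,0];print(np.degrees(np.arctan2(v[1],v[0])),np.hypot(*v[:2]),o['wrist_torque'])"
```

```text
t: 5.55
tool_pos: [0.6514, -0.1046, 0.0784]
tool_rot: [0.422, 3.112, 0.001]
contact_force: [0.6, 3.8, 3.7]
opening: 0.0133
grip_force: 39.7
t: 6.05
tool_pos: [0.652, -0.1044, 0.0783]
tool_rot: [-0.421, -3.102, 0.004]
contact_force: [-19.7, 0.9, 15.3]
opening: 0.0135
grip_force: 41.2
t 6.05 shift [ 0.0756 -0.0417  0.0023] turn [-0.0043 -0.0109  0.0008] F [-19.7   0.9  15.3] q6 -1.57 op 0.0135 pos [ 0.652  -0.1044  0.0783]
13.518862801487373 0.08587606589210307 [ 0.21320433  2.70157948 -0.0037032 ]
```

It reached the stop: 86 mm travelled along 13.5°, and a 20 N reaction. I'll ease the push slightly, then turn clockwise, which is +z of the tool.

```bash
python3 -m jog '[[[0.003,-0.0017,0],[0,0,0]],[[0.003,-0.0017,0],[0,0,0]],[[0.003,-0.0017,0],[0,0,0]],[[0.003,-0.0017,0],[0,0,0]]]'
python3 -m jog '[[[0,0,0],[0,0,0.08]],[[0,0,0],[0,0,0.16]],[[0,0,0],[0,0,0.24]],[[0,0,0],[0,0,0.3]],[[0,0,0],[0,0,0.3]]]'
python3 -c "
from h import *
from station import ctrl
go((.652,-.1044,.0783),13.5);print(ctrl.get_obs()['wrist_torque'])"
```

```text
t: 6.45
tool_pos: [0.6517, -0.1045, 0.0784]
tool_rot: [-0.422, -3.11, 0.001]
contact_force: [-6.4, 2.2, 7.2]
opening: 0.0134
grip_force: 40.2
t: 6.95
tool_pos: [0.6517, -0.1045, 0.0784]
tool_rot: [-0.884, -3.012, 0.002]
contact_force: [-6.5, 4.4, 7.5]
opening: 0.013
grip_force: 40.1
t 6.95 shift [-0.0002  0.0002  0.0001] turn [-0.0027 -0.0016  0.7643] F [-6.5  4.4  7.5] q6 -1.27 op 0.013 pos [ 0.6517 -0.1045  0.0784]
[ 0.59500555  0.9395638  -0.11887199]
```

```bash
python3 -m jog '[[[0,0,0],[0,0,0.1]],[[0,0,0],[0,0,0.2]],[[0,0,0],[0,0,0.3]],[[0,0,0],[0,0,0.4]],[[0,0,0],[0,0,0.4]]]'
python3 -m jog '[[[0,0,0],[0,0,0.1]],[[0,0,0],[0,0,0.2]],[[0,0,0],[0,0,0.28]],[[0,0,0],[0,0,0.32]],[[0,0,0],[0,0,0.32]]]'
python3 -m jog '[[[0,0,0],[0,0,0]],[[0,0,0],[0,0,0]],[[0,0,0],[0,0,0]]]'
python3 - <<'E'
from h import *
from station import ctrl,optics
go((.652,-.1044,.0783),13.5);print(ctrl.get_obs()['wrist_torque'])
E
```

```text
t: 7.45
tool_pos: [0.6517, -0.1045, 0.0785]
tool_rot: [-1.465, -2.776, 0.003]
contact_force: [-5.4, 3.3, 7.1]
opening: 0.013
grip_force: 40.2
t: 7.95
tool_pos: [0.6518, -0.1045, 0.0785]
tool_rot: [-1.888, -2.508, 0.003]
contact_force: [-6.7, 3.4, 7.2]
opening: 0.0131
grip_force: 40.2
t: 8.25
tool_pos: [0.6517, -0.1045, 0.0785]
tool_rot: [-1.887, -2.509, 0.003]
contact_force: [-6.8, 3.2, 7.6]
opening: 0.0135
grip_force: 40.2
t 8.25 shift [0.     0.0003 0.0002] turn [-0.003  -0.0005  0.0454] F [-6.8  3.2  7.6] q6 -0.55 op 0.0135 pos [ 0.6517 -0.1045  0.0785]
[ 0.53686815  1.00188666 -0.01702   ]
```

```bash
python3 -m jog '[[[0,0,0],[0,0,0.04]],[[0,0,0],[0,0,0.07]],[[0,0,0],[0,0,0.07]],[[0,0,0],[0,0,0.07]]]'
python3 - <<'E'
from h import *
from station import ctrl,optics
go((.652,-.1044,.0783),13.5);print(ctrl.get_obs()['wrist_torque'])
cv2.imwrite('pics/w3.png',optics.get_image('wrist')['image'])
E
```

```text
t: 8.65
tool_pos: [0.6517, -0.1045, 0.0785]
tool_rot: [-1.972, -2.443, 0.004]
contact_force: [-6.7, 3.7, 7.7]
opening: 0.0132
grip_force: 43.1
t 8.65 shift [0.     0.0003 0.0002] turn [-0.0032 -0.     -0.0231] F [-6.7  3.7  7.7] q6 -0.48 op 0.0132 pos [ 0.6517 -0.1045  0.0785]
[0.56500725 0.98297156 0.516531  ]
```

View pics/w3.png

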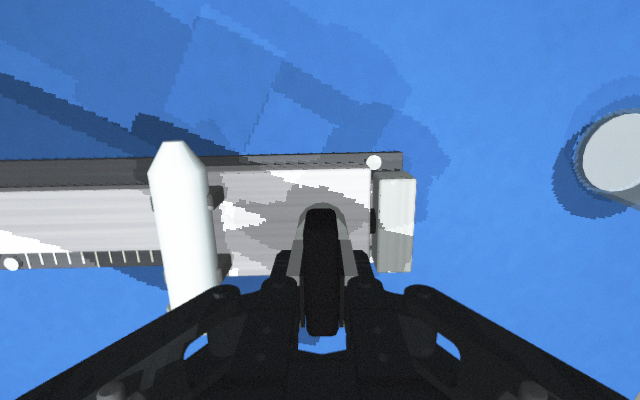

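The wrist view shows the bar straight across the rail, with its centre at (321,270). The carriage edge (370) meets the stop block (373), and the torque rise of 0.5 N m shows the end of the turn. Now I'll unload, release and rise.

```bash
python3 -m jog '[[[0,-0.001,0],[0,0,-0.03]],[[0,-0.001,0],[0,0,-0.03]]]'
python3 -m jog '[[[0,0,0],[0,0,0]],[[0,0,0],[0,0,0]],[[0,0,0],[0,0,0]],[[0,0,0],[0,0,0]],[[0,0,0],[0,0,0]]]' 0.8
python3 -m jog '[[[0,0,0],[0,0,0]],[[0,0,-0.03],[0,0,0]],[[0,0,-0.07],[0,0,0]],[[0,0,-0.11],[0,0,0]],[[0,0,-0.15],[0,0,0]]]'
python3 -m jog '[[[0,0,0],[0,0,0]],[[0,0,0],[0,0,0]],[[0,0,0],[0,0,0]],[[0,0,0],[0,0,0]]]'
python3 - <<'E'
from h import *
from station import optics
a=optics.get_image('wrist')['image'];b=optics.get_image('top')['image']
cv2.imwrite('pics/w4.png',np.vstack([a[:,:],b[40:240]]))
E
```

```text
t: 8.9
tool_pos: [0.6516, -0.1045, 0.0785]
tool_rot: [-1.937, -2.473, 0.001]
contact_force: [-3.3, 3.5, 5.3]
opening: 0.013
grip_force: 40.1
t: 9.4
tool_pos: [0.6518, -0.1047, 0.0781]
tool_rot: [1.938, 2.472, -0.001]
contact_force: [-0.6, -0.9, 0.8]
opening: 0.0683
grip_force: 0.0
t: 9.9
tool_pos: [0.6517, -0.1044, 0.2298]
tool_rot: [1.938, 2.472, -0.0]
contact_force: [0.5, 0.4, 0.3]
opening: 0.0684
grip_force: 0.0
t: 10.3
tool_pos: [0.6508, -0.1042, 0.2257]
tool_rot: [-1.936, -2.469, 0.003]
contact_force: [-0.2, -0.2, 0.3]
opening: 0.0684
grip_force: 0.0
```

View pics/w4.png

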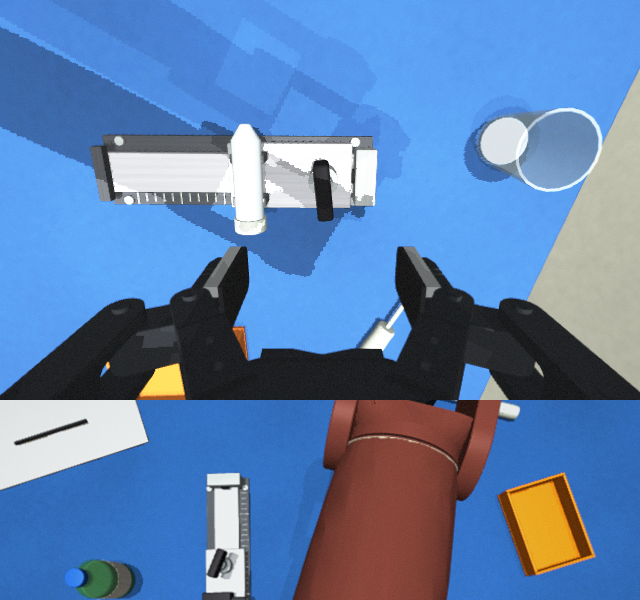

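The wrist view shows the bar, from (321,160) to (325,220), across the rail, and the carriage against the stop at x≈352. The top view shows the camera slide unchanged, with its knob at (218,203). The gripper is clear, so I'm handing in.

```bash
python3 -c "
from station import job
print(job.finish_job())"
```

```text
the job is handed in; nothing more can be done
None
```

The tube carriage is against its end stop and its clamp knob is turned clockwise to the end of its turn; the gripper let go and is clear, the camera slide shows no movement, and I handed the job in at about 10.4 s (no verdict was returned).

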